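# Sort a crutch foot into the parts carousel

## Task

Turn the parts carousel until the bin that already holds two wide bell-shaped rubber crutch feet stands squarely at the upright steel pointer on the carousel's stand. Only then pick up the matching loose crutch foot from the bench and put it down inside that bin, leaving the bin at the pointer.

Things in the scene. Friction and masses are not known exactly. Their poses are not given: they have to be found in the camera images.
- crutch_foot: Loose light grey rubber crutch foot standing on its wide end on the bench at the robot's right, among other parts (narrow straight cap, star knob, small wheel). 55 mm tall: flange 42 mm across and 10 mm high below, then a bevel to 15 mm height and a sleeve 31 mm across with a dark bore on top. About 60 g. Origin at its middle, 27.5 mm above its underside; z up along its axis.
- carousel_stand: Fixed grey stand under the carousel. Origin on the bench at the tray's vertical turning axis. Its -x axis points from there to the steel pointer, an upright tab 40 mm wide and 66 mm tall, 187 mm from the axis just outside the tray, with a flat diamond on top (to 70 mm). Bin floors lie 20 mm, the tray's wall top (outer radius 170 mm) 56 mm, the hub's top (radius 35 mm) 86 mm above the bench.
- carousel (a joint): Turn of the white round tray with five 72 degree bins, rad, counter-clockwise from above; 0 (or 2 pi) = the crutch-foot bin at the pointer. No stops; about 1 N at a post turns it; it stays where left. On the outer end of each divider stands a steel post, 14 mm across, 155 mm from the axis, top 110 mm above the bench, dividers' tops 54 mm: pinch or push any post to turn the tray.
- foot_bin (a point): Middle of the floor of the correct bin, 95 mm from the turning axis, 20 mm above the bench; turns with the tray, its -x axis pointing outward along the bin's middle line, z up. Posts stand 36 degrees either side of that line, then every 72. Two feet like the loose one are fixed in the bin's outer corners, 139 mm from the axis, 24 degrees either side. At the pointer: on the stand's -x axis.
Mind the look-alikes: they are no part of the job. What is shaped like the crutch_foot but orange is not meant.

How it is judged:
By the outcome, as a careful person would: the job done as asked, in the order asked, and still so for the second after the job is handed in, with the robot touching nothing.
It also fails if it takes over 58 s, if anything falls off the work surface, if the arm or the gripper's body presses on something with over 40 N, if the wrist force passes 120 N, or if a joint passes its speed limit or range.

## Robot

A 7-joint arm with a two-finger parallel gripper is mounted at the origin on the work surface. World frame = base frame: x ahead of the robot, y to its left, z up, the work surface at z = 0. Lengths are in m, angles in rad, forces in N, time in s.
With the tool pointing down it reaches from about 0.425 to 0.875 m from the base axis. Payload 4.7 kg.
Tool frame: the origin (TCP) lies midway between the tips of the shut fingers; the grasp point (between the pads) lies 19 mm behind it; z points along the fingers, y is the direction in which the jaws open and shut (so a half turn about z gives the same grasp; the last joint's range is limited). The gripper opens to 87 mm and grips with 3 to 60 N. Pads are 19 mm wide; open, the fingers measure 117 mm over their backs; the gripper's body (75 mm by 190 mm) begins 51 mm behind the grasp point.
Start: joints at [0.014, 0.321, -0.07, 1.45, 0.023, 1.371, -0.057], TCP at [0.65, -0, 0.223] pointing down, gripper open.
Joint ranges: [-2.86, 2.86], [-0.3, 2.09], [-1.38, 1.24], [0.06, 2.45], [-1.56, 4.7], [0.09, 2.05], [-2.69, 2.69]. Speed limits (rad/s): [2.57, 2.57, 3.14, 3.14, 3.14, 3.14, 3.14].

## Interface

Orientations are given as a rotation vector (axis times angle).
In Python, from bench import monitor, eyes, order gives the robot as it stands. The module is installed in compiled form; this text tells all that it offers.
- The arm moves only by the shell command python3 -m pendant 'ROWS' [FORCE]. ROWS is JSON, a list of rows, each a list of 3 entries, a list of its own where there are three numbers: the turn, a rotation vector about the tool's x, y, z in degrees, then the shift along the tool's x, y, z in m, then the gripper command: -1 is fully open, 1 is shut, values between are in proportion. In form: [[[rx, ry, rz], [tx, ty, tz], hand], ...]. A call has 1 to 8 rows; each row shifts and turns the commanded pose from where the row before left it, along the tool's axes as they then stand; what a row does not reach is not made up. A row lasts 1/8 s, in which the tool goes at most 62.5 mm and 10.7 degrees, less where a joint would pass 70% of its speed; a pose out of reach is approached as far as the arm can. A call is refused whole if a number of a shift passes 0.0625 or a number of a turn 10.7, either way. A call with a gripper value outside its range is refused whole. The fingers move at their own pace and stop on an object; FORCE is the grip in N (left out, the last holds). Time passes only in rows, so rows that do not move let the fingers close. It gives the time, the measured TCP pose, the force and the opening at its end, in the units of the state.
- monitor.get_state(): the state, without advancing time (a new reading comes with each control period).
- eyes.get_image(name): name is "scene" or "side" or "wrist"; returns a dict with "color" (420x560x3 uint8, red, green, blue), "range_z" (420x560 float32, m along the optical axis (not along the pixel's ray), 0 where there is no reading), "fx", "fy", "cx", "cy" (pixels), "world_to_cam" (4x4, takes a point from world to camera coordinates). Camera axes: x right, y up, looking along -z (the intrinsics and any distortion apply to the point x, -y, -z); pixel columns grow to the right and rows downward; lengths in m; the calibration is good to about 2 mm. A picture is of the moment at which its call begins.
- order.close_job(): hands the job in, once; it reports no verdict.
The state is a dict: "time": time; "joint_positions": joint angles; "qd": joint speeds; "joint_torque": joint torques, N m; "position": TCP position; "tool_rot": TCP orientation; "ft_force": force on the tool from outside, world axes, zero at the start; "torque": the same for the moment, N m; "grip_width": opening from 0.0 (shut) to 1.0 (fully open).
Only numpy, scipy, OpenCV 4.12 (cv2) and the standard library are available. Lean on these libraries where they do the work, as an engineer would, in place of code of your own. Each camera call takes 0.05 s, during which the arm holds its last target.

## Working session

There is one attempt and no reset: what is moved stays moved. The work goes in short steps, Python scripts to look and compute and a shell command to move; the robot and the scene stay as the last step left them, time stands still between calls to the robot, and variables do not carry over. Pictures are saved under pics/ and viewed, and the job is handed in when it is done.

```bash
mkdir -p pics; cat > h.py <<'E'
import numpy as np, cv2
from bench import monitor, eyes, order
def snap(n,f):
    d=eyes.get_image(n); cv2.imwrite('pics/'+f+'.png',cv2.cvtColor(d['color'],cv2.COLOR_RGB2BGR)); np.savez('pics/'+f+'.npz',**d); return d
def ray(d,u,v):
    T=np.array(d['world_to_cam']);R=T[:3,:3];t=T[:3,3]
    c=-R.T@t; r=R.T@np.array([(u-d['cx'])/d['fx'],-(v-d['cy'])/d['fy'],-1]); return c,r
def onz(d,u,v,z):
    c,r=ray(d,u,v); return c+r*(z-c[2])/r[2]
def pt(d,u,v):
    c,r=ray(d,u,v); return c+r*d['range_z'][int(v),int(u)]
def proj(d,p):
    q=np.array(d['world_to_cam'])@np.append(p,1); return d['cx']+d['fx']*q[0]/-q[2], d['cy']-d['fy']*q[1]/-q[2]
E
python3 - <<'E'
from h import *
for n in ['scene','side','wrist']:
    d=snap(n,n+'0'); print(n,[k for k in d],d['fx'],d['cx'],ray(d,280,210)[0])
print(monitor.get_state())
E
```

```text
scene ['color', 'range_z', 'fx', 'fy', 'cx', 'cy', 'world_to_cam'] 502.3982009263521 277.7296900310648 [ 0.76281392 -0.60597592  0.6379177 ]
side ['color', 'range_z', 'fx', 'fy', 'cx', 'cy', 'world_to_cam'] 522.7631276640891 278.7698013329765 [ 0.13177188 -0.73328164  0.66442518]
wrist ['color', 'range_z', 'fx', 'fy', 'cx', 'cy', 'world_to_cam'] 339.8722937070284 280.1268872261155 [0.65031946 0.06693785 0.38464982]
{'time': 0.15, 'joint_positions': array([ 0.01409957,  0.32167189, -0.07006724,  1.45141201,  0.02259701,
        1.37083056, -0.05691092]), 'qd': array([ 0.0007986 , -0.00165577,  0.00036275, -0.0043625 ,  0.00164009,
       -0.00015419, -0.00065477]), 'joint_torque': array([ 2.16972071e-04, -4.91794288e+01, -4.04079035e-01, -3.12878716e+01,
       -6.39387709e-02,  4.04033612e-02,  9.90178205e-05]), 'position': array([ 6.49561154e-01, -5.69220439e-05,  2.21691544e-01]), 'tool_rot': array([-2.22072364e+00, -2.22071709e+00,  1.80354998e-03]), 'ft_force': array([ 0.72648996, -0.43618381,  0.62968222]), 'torque': array([-0.03552347, -0.01695401, -0.05279482]), 'grip_width': 0.9981366527728788}
```

View pics/scene0.png

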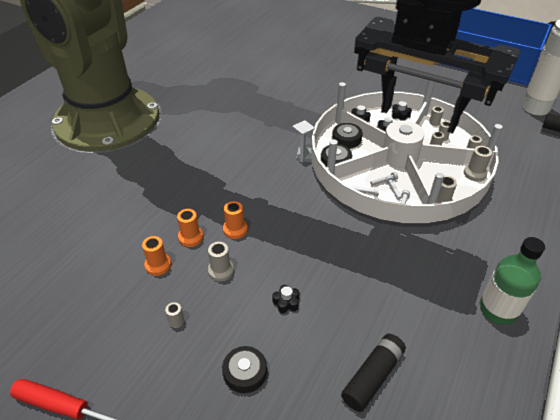

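View pics/side0.png

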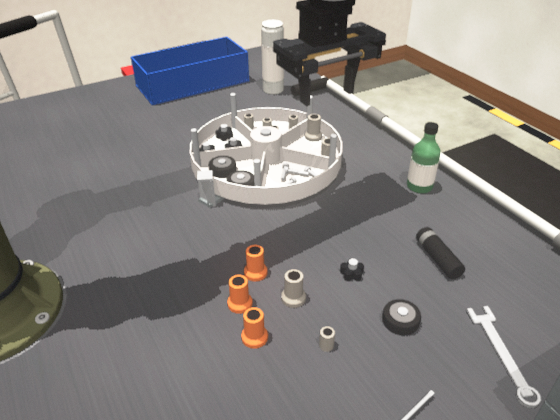

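View pics/wrist0.png

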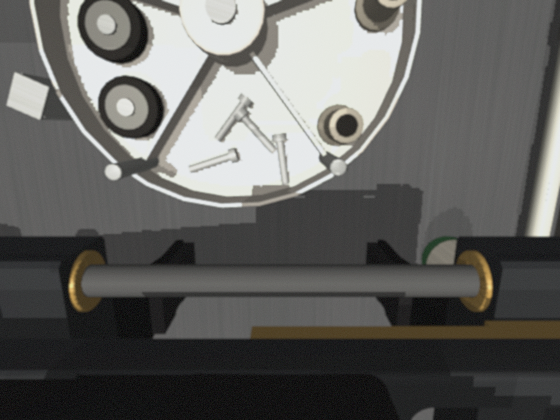

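Scene picture: tray at about (405,155), pointer at (303,140), and the loose grey foot at (220,262) beside three orange ones. The bin with the two wide grey feet appears to be the one on the right, at (480,162) and (447,187). Next I'll build a height map from the depth images.

```bash
cat > map.py <<'E'
from h import *
def cloud(d):
    z=d['range_z'];v,u=np.nonzero(z>0);T=np.array(d['world_to_cam']);R=T[:3,:3];t=T[:3,3]
    zz=z[v,u];P=np.c_[(u-d['cx'])/d['fx']*zz,-(v-d['cy'])/d['fy']*zz,-zz]
    return (P-t)@R, d['color'][v,u]
E
python3 - <<'E'
from map import *
img=np.zeros((600,800,3),np.uint8);H=np.full((600,800),-1.)
for n in ['scene0','side0','wrist0']:
    d=dict(np.load('pics/'+n+'.npz')); p,c=cloud(d)
    m=(p[:,2]<0.125)&(p[:,2]>-.02); p=p[m];c=c[m]
    # posts tops
    s=(p[:,2]>.098)&(p[:,2]<.113)&(p[:,1]>0)&(p[:,1]<.45)&(p[:,0]>.35)&(p[:,0]<.9)
    print(n,s.sum())
    q=p[s][:,:2]
    g=np.zeros((300,300),np.uint8); ij=((q-[.35,0])/.002).astype(int); g[ij[:,0],ij[:,1]]=1
    g=cv2.dilate(g,np.ones((3,3),np.uint8))
    k,l,st,ce=cv2.connectedComponentsWithStats(g)
    for i in range(1,k):
        sel=l[ij[:,0],ij[:,1]]==i
        print('  post',q[sel].mean(0).round(4),sel.sum(), p[s][sel][:,2].max().round(3))
    # map x right (0.3..1.1), y up(-.35...45)... 
    a=((p[:,0]-.25)/.001).astype(int);b=((.4-p[:,1])/.00125).astype(int)
    ok=(a>=0)&(a<800)&(b>=0)&(b<600)
    o=np.argsort(p[:,2]);o=o[ok[o]]
    for k in o:
        if p[k,2]>=H[b[k],a[k]]: H[b[k],a[k]]=p[k,2]; img[b[k],a[k]]=c[k][::-1]
cv2.imwrite('pics/map0.png',img)
E
```

```text
scene0 293
  post [0.4549 0.1977] 52 0.111
  post [0.5149 0.0261] 66 0.11
  post [0.5996 0.3055] 14 0.103
  post [0.6964 0.0301] 85 0.11
  post [0.7483 0.2043] 66 0.11
  post [0.7993 0.4491] 10 0.111
side0 196
  post [0.4495 0.1984] 41 0.111
  post [0.5091 0.0266] 52 0.111
  post [0.5942 0.3088] 37 0.111
  post [0.6913 0.0316] 48 0.11
  post [0.7469 0.2042] 18 0.109
wrist0 589
  post [0.5165 0.0304] 324 0.113
  post [0.6957 0.0344] 265 0.113
```

View pics/map0.png

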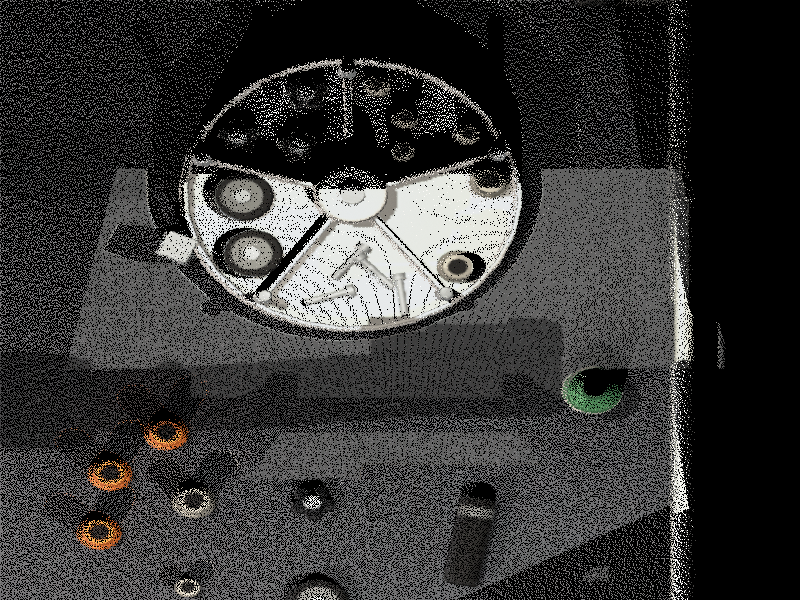

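```bash
python3 - <<'E'
from map import *
from scipy.optimize import least_squares
S={'scene0':[[.4549,.1977],[.5149,.0261],[.5996,.3055],[.6964,.0301],[.7483,.2043]],'side0':[[.4495,.1984],[.5091,.0266],[.5942,.3088],[.6913,.0316],[.7469,.2042]],'wrist0':[[.5165,.0304],[.6957,.0344]]}
def fit(Q):
    def f(x):
        a=np.arctan2(Q[:,1]-x[1],Q[:,0]-x[0]);k=np.round((a-x[2])/np.radians(72));b=x[2]+k*np.radians(72)
        return np.r_[x[0]+.155*np.cos(b)-Q[:,0],x[1]+.155*np.sin(b)-Q[:,1]]
    r=least_squares(f,[.6,.155,np.radians(-52)]);return r.x[:2],np.degrees(r.x[2]),np.abs(r.fun).max()
for n in S:
    d=dict(np.load('pics/'+n+'.npz')); p,c=cloud(d)
    print(n,fit(np.array(S[n])))
    m=(np.hypot(p[:,0]-.427,p[:,1]-.093)<.04)&(p[:,2]>.064)&(p[:,2]<.075)
    print(' ptr',p[m].mean(0),m.sum())
    # hub top
    m=(np.hypot(p[:,0]-.6,p[:,1]-.155)<.045)&(p[:,2]>.08)&(p[:,2]<.095)
    if m.sum(): print(' hub',p[m].mean(0),m.sum())
    # loose foot
    m=(np.hypot(p[:,0]-.442,p[:,1]+.228)<.03)&(p[:,2]>.050)&(p[:,2]<.06)
    if m.sum(): print(' foot',p[m].mean(0),m.sum(), (p[m].max(0)+p[m].min(0))/2)
    for o in [(.416,-.145),(.36,-.195),(.35,-.265)]:
        m=(np.hypot(p[:,0]-o[0],p[:,1]-o[1])<.03)&(p[:,2]>.050)&(p[:,2]<.06)
        if m.sum(): print(' orange',(p[m].max(0)+p[m].min(0))/2)
E
```

```text
scene0 (array([0.60282, 0.15274]), np.float64(-52.721729267572826), np.float64(0.0022014269380681295))
 ptr [0.42791181 0.08903972 0.06801431] 185
 hub [0.60156362 0.15338451 0.08343468] 122
 foot [ 0.44555498 -0.22750968  0.05362229] 266 [ 0.44480948 -0.22645124  0.05322249]
 orange [ 0.4176439  -0.14215562  0.05326369]
 orange [ 0.36123171 -0.19219248  0.05318926]
 orange [ 0.35065167 -0.26631375  0.05308397]
side0 (array([0.5982 , 0.15392]), np.float64(-52.84170117106299), np.float64(0.00228460111011064))
 ptr [0.42309903 0.08914754 0.06884159] 156
 hub [0.5971143  0.15300299 0.0826328 ] 128
 foot [ 0.44075069 -0.22763933  0.05407993] 234 [ 0.44153032 -0.22668992  0.05363732]
 orange [ 0.41482346 -0.14115136  0.05346936]
 orange [ 0.35773377 -0.19182409  0.05395358]
 orange [ 0.34730137 -0.26602477  0.05373207]
wrist0 (array([0.60330164, 0.15776641]), np.float64(-52.72128560026214), np.float64(0.0014840256876842428))
 ptr [0.42890715 0.09114066 0.0707735 ] 1375
 hub [0.60325686 0.14634587 0.08214059] 3288
```

```bash
python3 - <<'E'
from map import *
for n in ['scene0','side0']:
    d=dict(np.load('pics/'+n+'.npz')); p,c=cloud(d)
    m=(p[:,2]>.12)&(p[:,2]<.4)&(p[:,0]>.3)
    g=np.unique((p[m][:,:2]/.05).round(),axis=0,return_counts=True)
    for a,k in zip(*g):
        if k>15: print(n,(a*.05).round(2),k,p[m][np.all((p[m][:,:2]/.05).round()==a,1)][:,2].max().round(2))
E
python3 -m pendant '[[[0,0,0],[0.0511,0.0246,0],0.1],[[0,0,0],[0.0511,0.0246,0],0.1],[[0,0,0],[0.0511,0.0246,0],0.1],[[0,0,0],[0.0511,0.0246,0],0.1],[[0,0,-10],[0,0,0],0.1],[[0,0,-10],[0,0,0],0.1]]' 10
```

```text
scene0 [ 0.55 -0.05] 408 0.33
scene0 [0.55 0.  ] 286 0.33
scene0 [0.55 0.05] 55 0.33
scene0 [ 0.6  -0.05] 1215 0.39
scene0 [ 0.6 -0. ] 1627 0.39
scene0 [0.6  0.05] 24 0.33
scene0 [ 0.65 -0.05] 1435 0.4
scene0 [ 0.65 -0.  ] 1642 0.4
scene0 [ 0.7  -0.05] 1009 0.4
scene0 [ 0.7 -0. ] 1386 0.4
scene0 [0.7  0.05] 36 0.33
scene0 [ 0.75 -0.05] 499 0.33
scene0 [ 0.75 -0.  ] 388 0.33
scene0 [0.75 0.05] 66 0.33
scene0 [0.75 0.45] 41 0.18
scene0 [0.75 0.5 ] 25 0.19
scene0 [0.8  0.45] 470 0.19
scene0 [ 0.85 -0.1 ] 548 0.15
side0 [ 0.55 -0.05] 326 0.33
side0 [ 0.55 -0.  ] 466 0.33
side0 [0.55 0.05] 89 0.33
side0 [ 0.6 -0.6] 23 0.13
side0 [ 0.6  -0.05] 521 0.4
side0 [ 0.6 -0. ] 1625 0.4
side0 [0.6  0.05] 62 0.39
side0 [ 0.65 -0.05] 529 0.4
side0 [ 0.65 -0.  ] 607 0.4
side0 [ 0.7  -0.05] 388 0.33
side0 [ 0.7 -0. ] 873 0.33
side0 [0.7  0.05] 21 0.33
side0 [ 0.75 -0.05] 158 0.33
side0 [0.75 0.  ] 105 0.33
side0 [0.75 0.05] 18 0.33
side0 [0.75 0.45] 88 0.19
side0 [0.75 0.5 ] 89 0.19
side0 [0.8  0.45] 304 0.19
side0 [0.8 0.5] 77 0.19
side0 [ 0.85 -0.1 ] 214 0.15
time: 0.9
position: [0.7481, 0.2057, 0.2209]
tool_rot: [-1.791, -2.579, 0.002]
ft_force: [-0.1, -0.9, -0.7]
grip_width: 0.468
```

```bash
python3 -m pendant '[[[0,0,-10],[0,0,0],0.1],[[0,0,-10],[0,0,0],0.1],[[0,0,-10],[0,0,0],0.1],[[0,0,-10],[0,0,0],0.1],[[0,0,-10],[0,0,0],0.1],[[0,0,-10],[0,0,0],0.1],[[0,0,-10],[0,0,0],0.1],[[0,0,-10],[0,0,0],0.1]]'
python3 -m pendant '[[[0,0,-9],[0,0,0],0.1],[[0,0,0],[0,0,0.04],0.1],[[0,0,0],[0,0,0.03],0.1],[[0,0,0],[0,0,0],0.1]]'
python3 - <<'E'
from h import *
d=snap('wrist','w1');d=snap('scene','s1');d=snap('side','d1')
print(monitor.get_state()['joint_positions'])
E
```

```text
time: 1.9
position: [0.7482, 0.2042, 0.2219]
tool_rot: [0.283, -3.128, 0.001]
ft_force: [-0.3, -0.4, 0.4]
grip_width: 0.453
time: 2.4
position: [0.7464, 0.2033, 0.1485]
tool_rot: [0.518, -3.092, 0.002]
ft_force: [-1.1, -0.0, -0.2]
grip_width: 0.452
[-0.04123958  0.66471902 -0.44050587  1.14090347  0.27088242  1.38843769
  1.45602618]
```

View pics/w1.png

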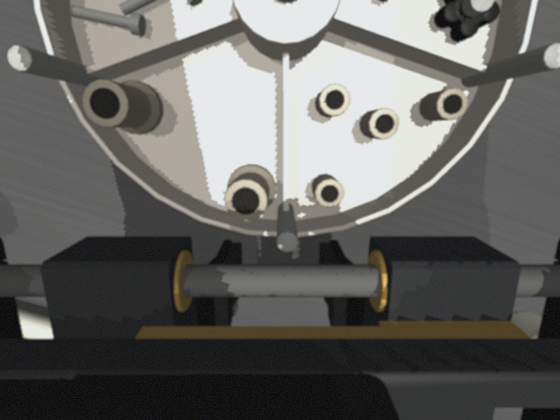

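View pics/s1.png

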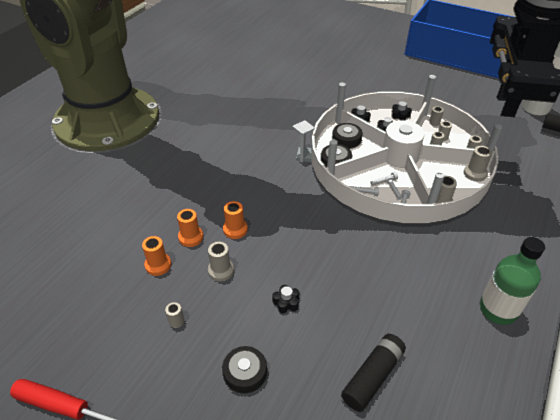

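Wrist picture: the post is at (288,242) and lines up with the gap between the jaws. The wide-foot bin is to its left, with feet at (250,190) and (105,100); the narrow-cap bin is to its right.

```bash
python3 - <<'E'
from h import *
d=dict(np.load('pics/w1.npz'))
for v in (236,242): print(pt(d,287,v),onz(d,287,v,.11))
print(proj(d,[.748,.2045,.11]),proj(d,[.7464,.2033,.11]))
E
```

```text
[0.74527227 0.20734377 0.110556  ] [0.7454385  0.20741278 0.11      ]
[0.74888943 0.20860397 0.11083203] [0.74915348 0.20871259 0.11      ]
(np.float64(281.239343428122), np.float64(238.24966970520046)) (np.float64(280.2567873948132), np.float64(235.33793601185926))
```

```bash
python3 -m pendant '[[[0,0,0],[-0.001,0.002,0.033],0.1],[[0,0,0],[0,0,0.033],0.1],[[0,0,0],[0,0,0],0.1],[[0,0,0],[0,0,0],1],[[0,0,0],[0,0,0],1],[[0,0,0],[0,0,0],1],[[0,0,0],[0,0,0],1],[[0,0,0],[0,0,0],1]]' 10
```

```text
time: 3.55
position: [0.7494, 0.2071, 0.088]
tool_rot: [-0.518, 3.096, 0.001]
ft_force: [0.0, 0.8, 5.1]
grip_width: 0.156
```

```bash
cat > pol.py <<'E'
from h import *
from scipy.spatial.transform import Rotation as R
s=monitor.get_state();p=s['position'];c=np.array([.6015,.1545])
y=R.from_rotvec(s['tool_rot']).as_matrix()[:,1]
print('r',np.hypot(*(p[:2]-c)),'ang',np.degrees(np.arctan2(p[1]-c[1],p[0]-c[0])),'jaw-90',np.degrees(np.arctan2(y[1],y[0]))-90,p,s['ft_force'],s['grip_width'])
E
python3 pol.py
python3 -m pendant '[[[0,0,6],[0,-0.0162,0],1],[[0,0,6],[0,-0.0162,0],1],[[0,0,0],[0,0,0],1]]'; python3 pol.py
```

```text
r 0.15693129354568133 ang 19.580343346082934 jaw-90 19.004826468369572 [0.74935635 0.20709213 0.0880363 ] [0.03753984 0.79610653 5.11706686] 0.15579804192511684
time: 3.92
position: [0.7568, 0.1728, 0.088]
tool_rot: [0.186, -3.133, 0.004]
ft_force: [-5.9, -1.2, 8.7]
grip_width: 0.157
r 0.15636120810767745 ang 6.720450931826315 jaw-90 6.801130914234463 [0.75678684 0.17279821 0.08799757] [-5.85654035 -1.24877018  8.72561646] 0.15691151674475678
```

```bash
python3 -m pendant '[[[0,0,6],[0.002,-0.0162,0],1],[[0,0,6],[0.0015,-0.0162,0],1],[[0,0,6],[0.0009,-0.0162,0],1],[[0,0,6],[0.0009,-0.0162,0],1],[[0,0,6],[0.0009,-0.0162,0],1],[[0,0,6],[0.0009,-0.0162,0],1],[[0,0,6],[0.0009,-0.0162,0],1],[[0,0,6],[0.0009,-0.0162,0],1]]'; python3 pol.py
```

```text
time: 4.92
position: [0.7191, 0.0552, 0.088]
tool_rot: [1.104, 2.94, 0.002]
ft_force: [-1.0, 1.1, 5.5]
grip_width: 0.155
r 0.15390890617549113 ang -40.185338338054756 jaw-90 -41.176216394170694 [0.71908043 0.0551884  0.08796118] [-0.99501076  1.12405565  5.49407874] 0.15517374941376097
```

```bash
python3 -m pendant '[[[0,0,6],[0.0009,-0.0162,0],1],[[0,0,6],[0.0009,-0.0162,0],1],[[0,0,6],[0.0009,-0.0162,0],1],[[0,0,6],[0.0009,-0.0162,0],1],[[0,0,6],[0.0009,-0.0162,0],1],[[0,0,6],[0.0009,-0.0162,0],1],[[0,0,6],[0.0009,-0.0162,0],1],[[0,0,6],[0.0009,-0.0162,0],1]]'; python3 pol.py
```

```text
time: 5.92
position: [0.6049, 0.0021, 0.0879]
tool_rot: [2.204, 2.236, 0.004]
ft_force: [0.5, 0.6, 5.9]
grip_width: 0.157
r 0.1524204365491928 ang -88.72783696227043 jaw-90 -89.18827707984867 [0.60488398 0.00211713 0.08792452] [0.49166943 0.55385871 5.87115407] 0.15730542121895158
```

```bash
python3 -m pendant '[[[0,0,6],[0.0009,-0.0162,0],1],[[0,0,6],[0.0009,-0.0162,0],1],[[0,0,6],[0.0009,-0.0162,0],1],[[0,0,6],[0.0009,-0.0162,0],1],[[0,0,6],[0.0009,-0.0162,0],1],[[0,0,0],[0,0,0],1],[[0,0,0],[0,0,0],1]]'; python3 pol.py
python3 - <<'E'
from h import *
for n in ['scene','side','wrist']: snap(n,n+'2')
E
```

```text
time: 6.8
position: [0.527, 0.0215, 0.0879]
tool_rot: [2.706, 1.594, 0.002]
ft_force: [-1.0, 0.7, 6.3]
grip_width: 0.156
r 0.15241126060503848 ang -119.2704704656239 jaw-90 -118.98216638934721 [0.52698112 0.0215484  0.08785988] [-1.01043393  0.65084501  6.26975589] 0.15552594539605483
```

View pics/scene2.png

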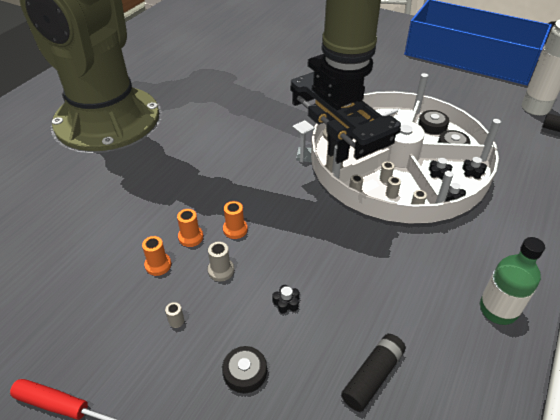

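View pics/side2.png

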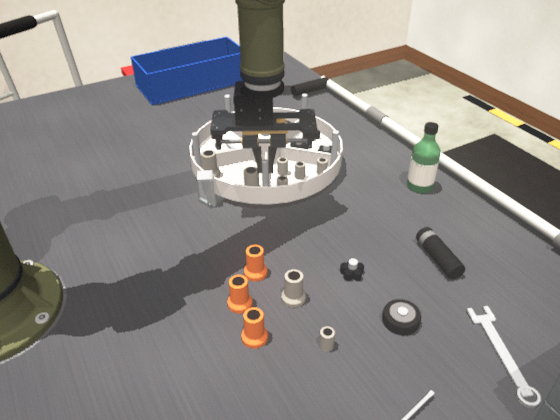

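View pics/wrist2.png

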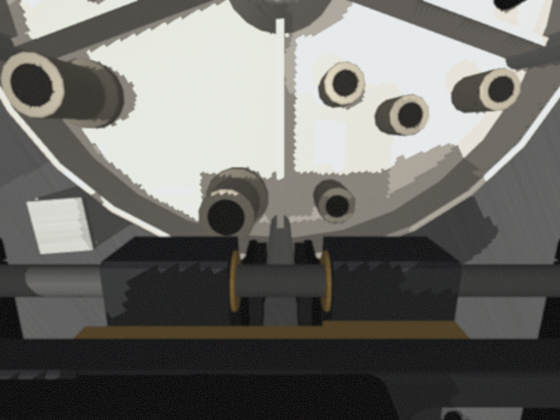

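Side and wrist pictures: the wide-foot bin is nearly at the pointer, which sits at (60,225) in the wrist view with feet at (32,85) and (225,215). About 4.5° is left.

```bash
python3 -m pendant '[[[0,0,4.5],[0.0005,-0.0122,0],1],[[0,0,0],[0,0,0],1],[[0,0,0],[0,0,0],1]]'; python3 pol.py
python3 -m pendant '[[[0,0,0],[0,0,0],0.2],[[0,0,0],[0,0,0],0.1],[[0,0,0],[0,0,0],0.1],[[0,0,0],[0,0,-0.04],0.1],[[0,0,0],[-0.02,0,-0.06],0.1],[[0,0,0],[-0.03,0,-0.06],0.1],[[0,0,0],[-0.06,0,0],0.1],[[0,0,0],[0,0,0],0.1]]'
python3 - <<'E'
from map import *
S={'scene':[],'side':[],'wrist':[]}
from scipy.optimize import least_squares
for n in S:
    d=snap(n,n+'3'); p,c=cloud(d)
    s=(p[:,2]>.10)&(p[:,2]<.114)&(abs(np.hypot(p[:,0]-.602,p[:,1]-.155)-.155)<.02)
    Q=p[s][:,:2]
    a=np.degrees(np.arctan2(Q[:,1]-.155,Q[:,0]-.602))
    k=np.round((a+123.5)/72)
    C=np.array([Q[k==i].mean(0) for i in np.unique(k)]); kk=np.unique(k)
    f=lambda x:np.r_[x[0]+.155*np.cos(x[2]+kk*np.radians(72))-C[:,0],x[1]+.155*np.sin(x[2]+kk*np.radians(72))-C[:,1]]
    r=least_squares(f,[.6,.155,np.radians(-124)])
    m=(np.hypot(p[:,0]-.427,p[:,1]-.09)<.04)&(p[:,2]>.064)&(p[:,2]<.075)
    P=p[m].mean(0)
    print(n,kk,r.x[:2],'post',np.degrees(r.x[2]),np.abs(r.fun).max(),'ptr',P,m.sum(),np.degrees(np.arctan2(P[1]-r.x[1],P[0]-r.x[0])))
E
```

```text
time: 7.32
position: [0.5166, 0.0279, 0.0878]
tool_rot: [2.766, 1.487, 0.002]
ft_force: [0.0, 0.8, 6.4]
grip_width: 0.157
r 0.1524376616903752 ang -123.83281177284871 jaw-90 -123.48783198148374 [0.51662707 0.02787525 0.08781643] [0.03967221 0.78490471 6.38971558] 0.1570866219409258
time: 8.32
position: [0.455, -0.0662, 0.2426]
tool_rot: [2.771, 1.476, 0.001]
ft_force: [0.8, 0.2, -0.8]
grip_width: 0.449
scene [0. 1. 2. 3. 4.] [0.60258831 0.15364792] post -123.46294466657014 0.0006729220085210375 ptr [0.42808471 0.08870759 0.06791729] 191 -159.5875914481261
side [-0.  1.  2.  3.  4.] [0.59842643 0.15370683] post -123.79659218164308 0.003281141222898354 ptr [0.42317043 0.08906712 0.06894558] 155 -159.75449947556524
wrist [0.] [0.60349081 0.15565651] post -123.97755683015961 3.161352513103566e-09 ptr [0.42805378 0.09067901 0.07075779] 1202 -159.6766259836758
```

View pics/wrist3.png

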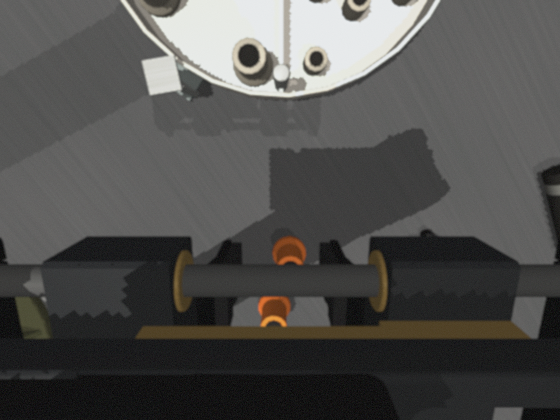

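View pics/scene3.png

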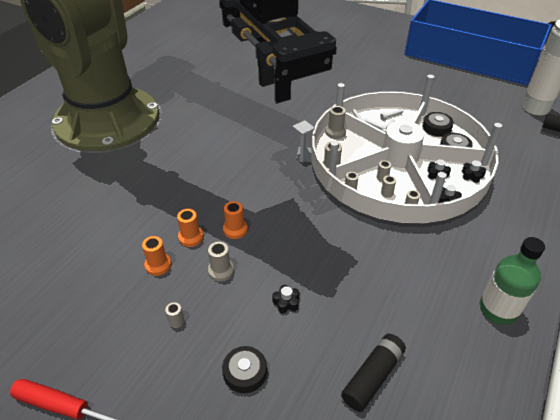

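Scene picture: the wide-foot bin is at the pointer, with bin angle −159.5° against pointer −159.6°. Next is the loose foot.

```bash
python3 -m pendant '[[[0,0,-9],[0,0,0],0.2],[[0,0,-9],[0,0,0],0.2],[[0,0,-9],[0,0,0],0.2],[[0,0,-9],[0,0,0],0.2],[[0,0,-9],[0,0,0],0.2],[[0,0,-9],[0,0,0],0.2],[[0,0,0],[-0.02,-0.01,0],0.1]]'
python3 -m pendant '[[[0,0,0],[-0.042,-0.0184,0],0.1],[[0,0,0],[-0.042,-0.0184,0],0.1],[[0,0,0],[-0.042,-0.0184,0],0.1],[[0,0,0],[0,0,0.05],0.1],[[0,0,0],[0,0,0.05],0.1],[[0,0,0],[0,0,0],0.1],[[0,0,0],[0,0,0],0.1]]'
python3 - <<'E'
from map import *
for n in ['wrist','scene','side']:
    d=snap(n,n+'4');p,c=cloud(d)
    m=(np.hypot(p[:,0]-.444,p[:,1]+.227)<.03)&(p[:,2]>.050)&(p[:,2]<.06)
    if m.sum():print(n,p[m].mean(0),(p[m].max(0)+p[m].min(0))/2,m.sum())
s=monitor.get_state();print(s['position'],s['joint_positions']);np.set_printoptions(suppress=True)
from scipy.spatial.transform import Rotation as R
print(R.from_rotvec(s['tool_rot']).as_matrix().round(3))
E
```

```text
time: 9.35
position: [0.4549, -0.0812, 0.2409]
tool_rot: [-1.78, -2.587, 0.0]
ft_force: [0.7, -0.5, -1.0]
grip_width: 0.43
time: 10.22
position: [0.4481, -0.2212, 0.1431]
tool_rot: [1.788, 2.581, 0.0]
ft_force: [-0.1, 0.7, 0.4]
grip_width: 0.451
wrist [ 0.44484528 -0.22449593  0.05612498] [ 0.44513417 -0.22530325  0.05435807] 1242
scene [ 0.44538099 -0.22749699  0.05371735] [ 0.44482079 -0.22657252  0.05361431] 264
side [ 0.44081361 -0.22741495  0.05409421] [ 0.44158224 -0.2255144   0.05359755] 230
[ 0.44838325 -0.22175286  0.14404218] [ 0.14044696  0.05169384  0.27491752  1.93016724 -0.01571963  1.15767363
  0.77979971]
[[-0.351  0.936  0.004]
 [ 0.936  0.351 -0.001]
 [-0.003  0.003 -1.   ]]
```

View pics/wrist4.png

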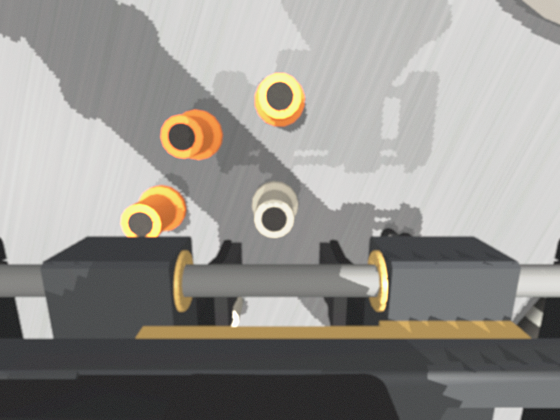

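View pics/scene4.png

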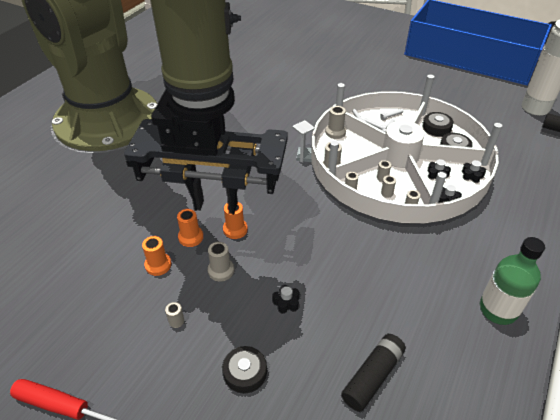

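Wrist picture: the grey foot's top is at (274,215), between the jaws, with the oranges to its left and above, clear of the fingers. Going down.

```bash
python3 -m pendant '[[[0,0,0],[-0.0027,-0.0042,0.03],-0.2],[[0,0,0],[0,0,0.04],-0.2],[[0,0,0],[0,0,0.03],-0.2],[[0,0,0],[0,0,0.02],-0.2],[[0,0,0],[0,0,0],-0.2],[[0,0,0],[0,0,0],-0.2]]' 15
python3 - <<'E'
from h import *
snap('side','side5');snap('scene','scene5')
E
```

```text
time: 11.12
position: [0.445, -0.226, 0.0234]
tool_rot: [1.789, 2.579, 0.001]
ft_force: [-0.0, 0.3, 0.2]
grip_width: 0.6
```

View pics/side5.png

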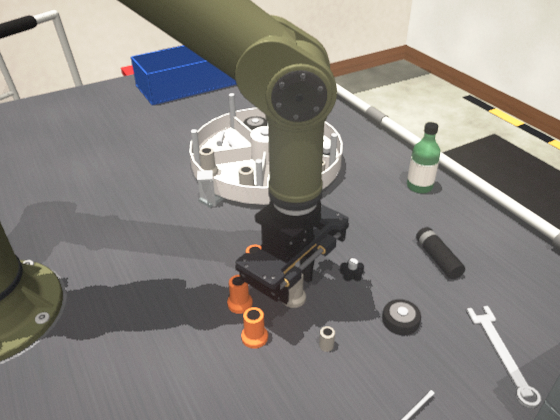

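Side picture: the fingers are around the grey foot at (293,290) and touch nothing else. Closing and lifting.

```bash
python3 -m pendant '[[[0,0,0],[0,0,0],1],[[0,0,0],[0,0,0],1],[[0,0,0],[0,0,0],1],[[0,0,0],[0,0,0],1],[[0,0,0],[0,0,-0.03],1],[[0,0,0],[0,0,-0.05],1],[[0,0,0],[0,0,-0.05],1],[[0,0,0],[0,0,-0.05],1]]' 15
```

```text
time: 12.22
position: [0.4433, -0.2254, 0.2032]
tool_rot: [-1.791, -2.581, 0.0]
ft_force: [1.1, -0.2, -0.8]
grip_width: 0.352
```

```bash
python3 -m pendant '[[[0,0,0],[0.0377,0.0235,0],1],[[0,0,0],[0.0377,0.0235,0],1],[[0,0,0],[0.0377,0.0235,0],1],[[0,0,0],[0.0377,0.0235,0],1],[[0,0,0],[0.0377,0.0235,0],1],[[0,0,0],[0.0377,0.0235,0],1],[[0,0,0],[0.0377,0.0235,0],1],[[0,0,0],[0.0377,0.0235,0],1]]'
python3 -m pendant '[[[0,0,0],[0,0,0.04],1],[[0,0,0],[0,0,0],1],[[0,0,0],[0,0,0],1]]'
python3 - <<'E'
from map import *
for n in ['wrist','scene','side']:
    d=snap(n,n+'6')
s=monitor.get_state();print(s['position'],s['grip_width'])
from scipy.spatial.transform import Rotation as R
print(R.from_rotvec(s['tool_rot']).as_matrix().round(3))
E
```

```text
time: 13.22
position: [0.5141, 0.1241, 0.2015]
tool_rot: [-1.791, -2.581, 0.001]
ft_force: [0.7, -0.6, -0.3]
grip_width: 0.349
time: 13.6
position: [0.5145, 0.1221, 0.1625]
tool_rot: [1.792, 2.58, 0.0]
ft_force: [0.3, -0.8, -0.1]
grip_width: 0.351
[0.51510212 0.12241299 0.16335807] 0.35614273600688107
[[-0.349  0.937  0.003]
 [ 0.937  0.349  0.001]
 [-0.     0.003 -1.   ]]
```

View pics/wrist6.png

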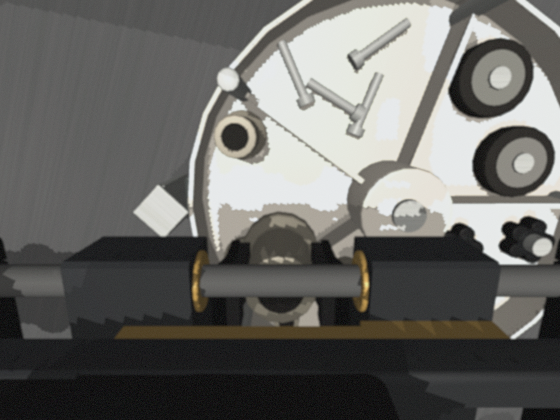

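View pics/scene6.png

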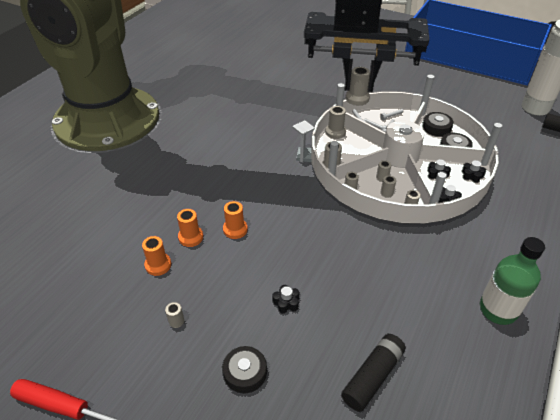

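View pics/side6.png

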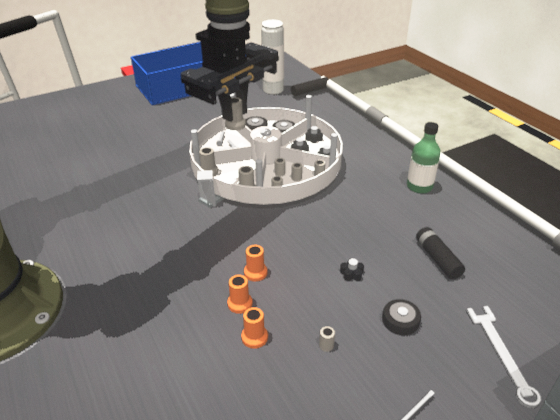

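The foot is held upright over the correct bin. Lowering it onto the floor.

```bash
python3 -m pendant '[[[0,0,0],[0,0,0.04],1],[[0,0,0],[0,0,0.04],1],[[0,0,0],[0,0,0.025],1],[[0,0,0],[0,0,0.01],1],[[0,0,0],[0,0,0],1],[[0,0,0],[0,0,0],1]]'
```

```text
time: 14.5
position: [0.5154, 0.1231, 0.0483]
tool_rot: [1.79, 2.58, 0.003]
ft_force: [0.8, 0.8, -0.2]
grip_width: 0.353
```

```bash
python3 -m pendant '[[[0,0,0],[0,0,0.003],1],[[0,0,0],[0,0,0.002],1],[[0,0,0],[0,0,0],1]]'
```

```text
time: 14.88
position: [0.5144, 0.123, 0.042]
tool_rot: [1.79, 2.581, 0.001]
ft_force: [-0.6, 0.2, -0.1]
grip_width: 0.352
```

```bash
python3 - <<'E'
from h import *
d=snap('scene','scene7');d=snap('side','side7')
print(monitor.get_state()['ft_force'],monitor.get_state()['position'])
E
```

```text
[-0.15308317  0.02189864  0.49416414] [0.51438398 0.12295027 0.04199801]
```

View pics/scene7.png

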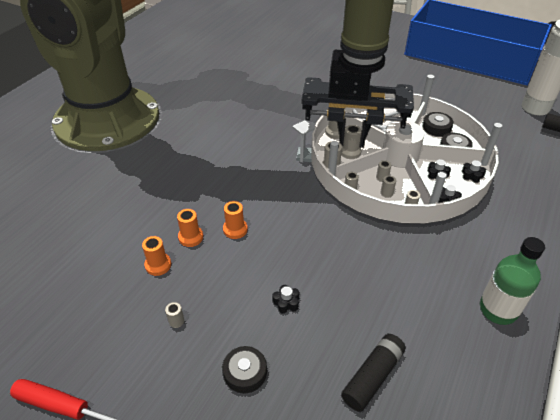

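```bash
python3 -m pendant '[[[0,0,0],[0,0,0.001],1],[[0,0,0],[0,0,0],1]]';python3 -m pendant '[[[0,0,0],[0,0,0.001],1],[[0,0,0],[0,0,0],1]]'
```

```text
time: 15.22
position: [0.5144, 0.1229, 0.0419]
tool_rot: [1.791, 2.581, 0.0]
ft_force: [-3.5, -0.8, 7.4]
grip_width: 0.353
time: 15.48
position: [0.5144, 0.123, 0.0419]
tool_rot: [1.791, 2.581, 0.0]
ft_force: [-4.6, -0.7, 13.0]
grip_width: 0.353
```

Contact with the floor, at 13 N. I'll back off 1.5 mm, then open only a little: the foot has room for the fingers to spread radially between the hub and the feet.

```bash
python3 -m pendant '[[[0,0,0],[0,0,-0.0015],1],[[0,0,0],[0,0,0],0.1],[[0,0,0],[0,0,0],0],[[0,0,0],[0,0,0],0],[[0,0,0],[0,0,-0.03],0],[[0,0,0],[0,0,-0.05],0],[[0,0,0],[0,0,-0.05],0],[[0,0,0],[0,0,-0.05],0]]'
python3 -m pendant '[[[0,0,0],[-0.06,0,0],0],[[0,0,0],[-0.06,0,0],0],[[0,0,0],[-0.06,0,0],0],[[0,0,0],[0,0,0],0],[[0,0,0],[0,0,0],0]]'
python3 - <<'E'
from map import *
from scipy.optimize import least_squares
for n in ['scene','side','wrist']:
    d=snap(n,n+'8'); p,c=cloud(d)
    s=(p[:,2]>.10)&(p[:,2]<.114)&(abs(np.hypot(p[:,0]-.602,p[:,1]-.155)-.155)<.02)
    Q=p[s][:,:2]
    a=np.degrees(np.arctan2(Q[:,1]-.155,Q[:,0]-.602))
    k=np.round((a+123.5)/72)
    kk=np.unique(k);C=np.array([Q[k==i].mean(0) for i in kk])
    f=lambda x:np.r_[x[0]+.155*np.cos(x[2]+kk*np.radians(72))-C[:,0],x[1]+.155*np.sin(x[2]+kk*np.radians(72))-C[:,1]]
    if len(kk)==0: print(n,'no posts'); continue
    r=least_squares(f,[.6,.155,np.radians(-124)])
    m=(np.hypot(p[:,0]-.427,p[:,1]-.09)<.04)&(p[:,2]>.064)&(p[:,2]<.075)
    P=p[m].mean(0)
    print(n,kk,r.x[:2],'bin',np.degrees(r.x[2])-36,'ptr',np.degrees(np.arctan2(P[1]-r.x[1],P[0]-r.x[0])))
    m=(np.hypot(p[:,0]-.514,p[:,1]-.123)<.03)&(p[:,2]>.068)&(p[:,2]<.08)
    print(' foot',p[m].mean(0),m.sum(),p[m][:,2].max())
E
```

```text
time: 16.48
position: [0.5139, 0.1228, 0.2227]
tool_rot: [1.791, 2.581, -0.0]
ft_force: [0.3, -0.1, 0.1]
grip_width: 0.499
time: 17.1
position: [0.5769, -0.045, 0.2208]
tool_rot: [-1.79, -2.58, -0.0]
ft_force: [0.2, 0.2, -1.3]
grip_width: 0.501
scene [0. 1. 2. 4.] [0.60334786 0.15560811] bin -160.1395523862946 ptr -159.16617655706958
 foot [0.51546519 0.11857812 0.07285152] 159 0.07591254118389855
side [0. 1. 2. 3. 4.] [0.59719569 0.15433933] bin -159.33413779914088 ptr -159.63907082476146
 foot [0.5098033  0.11849425 0.07334067] 118 0.07736041185631175
wrist [-0.  1.] [0.60199203 0.15710936] bin -159.41718236725063 ptr -154.479685645503
 foot [0.52012939 0.10984877 0.07346433] 153 0.07717769572823424
```

View pics/scene8.png

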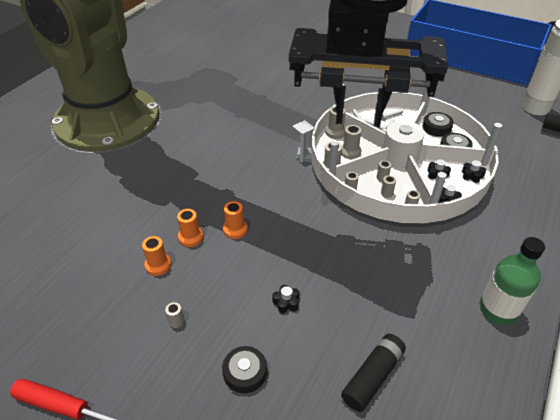

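View pics/wrist8.png

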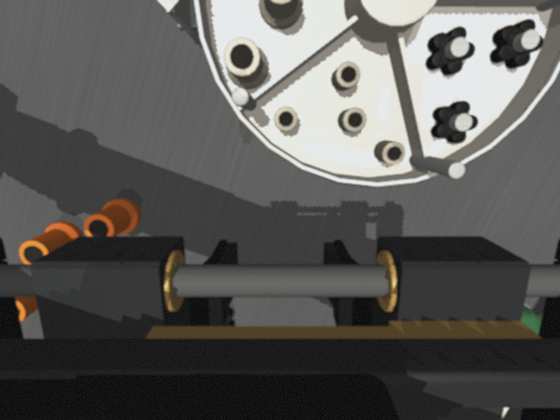

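The foot stands upright in the bin, at (352,140) in the scene view. The gripper hides part of the tray and spoils that fit, so I'll move it aside and measure once more.

```bash
python3 -m pendant '[[[0,0,0],[-0.06,0,0],0],[[0,0,0],[-0.06,-0.06,-0.03],0],[[0,0,0],[0,-0.06,-0.03],0],[[0,0,0],[0,0,0],0],[[0,0,0],[0,0,0],0]]'
python3 - <<'E'
from map import *
from scipy.optimize import least_squares
for n in ['scene','side']:
    d=snap(n,n+'9'); p,c=cloud(d)
    s=(p[:,2]>.10)&(p[:,2]<.114)&(abs(np.hypot(p[:,0]-.602,p[:,1]-.155)-.155)<.02)
    Q=p[s][:,:2]
    a=np.degrees(np.arctan2(Q[:,1]-.155,Q[:,0]-.602))
    k=np.round((a+123.5)/72)
    kk=np.unique(k);C=np.array([Q[k==i].mean(0) for i in kk])
    f=lambda x:np.r_[x[0]+.155*np.cos(x[2]+kk*np.radians(72))-C[:,0],x[1]+.155*np.sin(x[2]+kk*np.radians(72))-C[:,1]]
    r=least_squares(f,[.6,.155,np.radians(-124)])
    m=(np.hypot(p[:,0]-.427,p[:,1]-.09)<.04)&(p[:,2]>.064)&(p[:,2]<.075)
    P=p[m].mean(0)
    print(n,kk,r.x[:2],'bin',np.degrees(r.x[2])-36,'ptr',np.degrees(np.arctan2(P[1]-r.x[1],P[0]-r.x[0])),m.sum())
E
```

```text
time: 17.88
position: [0.522, -0.1733, 0.2703]
tool_rot: [1.787, 2.583, 0.002]
ft_force: [-0.5, 0.3, 0.2]
grip_width: 0.499
scene [0. 1. 2. 3. 4.] [0.60205966 0.15235367] bin -158.96802699185432 ptr -160.18952083783674 91
side [0. 1. 3. 4.] [0.59746348 0.15407941] bin -159.4906910568747 ptr -159.60405861511933 156
```

View pics/scene9.png

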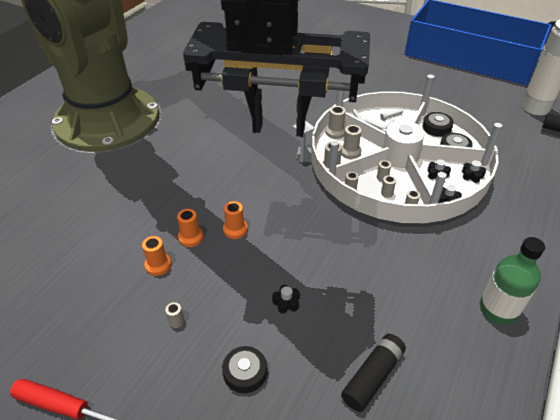

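View pics/side9.png

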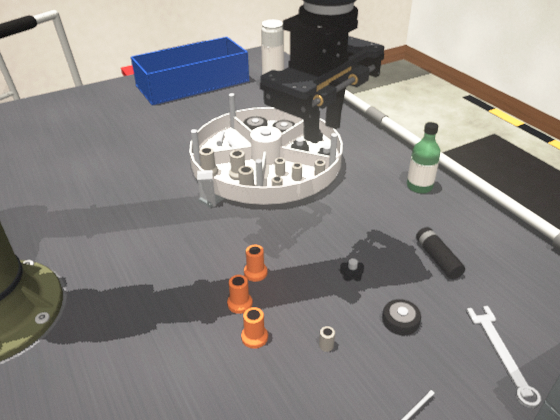

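Side view agrees to 0.1° (bin −159.5°, pointer −159.6°). In the scene view a finger partly covers the pointer, so I'll check directly whether the tray has moved since the turn.

```bash
python3 - <<'E'
from h import *
a=cv2.imread('pics/scene3.png',0);b=cv2.imread('pics/scene9.png',0)
x,y,w,h=405,100,100,110
t=a[y:y+h,x:x+w]; r=cv2.matchTemplate(b[y-8:y+h+8,x-8:x+w+8],t,cv2.TM_CCOEFF_NORMED); print(cv2.minMaxLoc(r))
print(cv2.phaseCorrelate(np.float32(a[165:205,420:470]),np.float32(b[165:205,420:470])),cv2.phaseCorrelate(np.float32(a[100:150,415:470]),np.float32(b[100:150,415:470])))
E
```

```text
(0.02306065522134304, 0.9991196990013123, (16, 0), (8, 8))
((0.04314659829921652, -0.02736083227822661), 0.9937610756158829) ((0.035856046736302716, -0.04790566657456452), 0.9892788451512654)
```

The tray has not moved (under 0.1 px). Handing in.

```bash
python3 -c "
from bench import order; print(order.close_job())"
```

```text
the job is handed in; nothing more can be done
None
```

I turned the carousel so the bin with the two wide crutch feet stands at the pointer. Only then did I pick up the loose grey foot, set it down upright in the middle of that bin, and back the arm away. The job was handed in at about 18 s of the 58 s allowed; the hand-in gives no verdict.

- **Turn:** I pinched a post and moved the tray about 143° clockwise. After release the bin was within 0.3° of the pointer in all three cameras.
- **Placing:** the foot met the bin floor with up to 13 N measured at the wrist, and I backed off before opening. Its top then read about 75–77 mm above the bench, the right height for standing on the floor.
- **Last checks:** the side camera put the bin at −159.5° and the pointer at −159.6°. The tray's image had shifted by less than 0.1 px since the turn.
- **Checks that disagreed:** after the placing, the two scene-camera angle fits were about 1° off, in opposite directions, because the gripper partly hid the posts or the pointer. A wrist-camera fit was 5° off, with the pointer cut off at the edge of the picture. I relied on the side view and the image comparison instead.

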